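Find the battery pack that rattles and show it to the scanner

TASK

Lower the lid of the blue lens box gently shut first, so that no dust from the packs gets on the lens. Then lift and shake the three sealed battery packs one at a time until you feel the one whose cells have broken loose and knock about inside, standing each sound one back upright on the mat. Finish holding the rattling pack up to the bench scanner to book it as faulty - level, clear of everything, its barcode end squarely facing the window from a few centimetres off - and keep it there, disturbing nothing else on the bench.

Things in the scene. Friction and masses are not known exactly. Their poses are not given: they have to be found in the camera images.
- lens_lid (a joint): angle of the lens box's lid in rad: 0 = shut on the box, grows as it opens (1.75 at most); starts between 1.0 and 1.5. The hinge is stiff (0.16 N m): the lid stays where it is left and about 1 to 2 N at its free edge moves it
- lid_hinge (a point): the hinge axis of the blue lens box, mid-length, at the top of the far wall of its base (55 mm above the mat). Frame of the lid: its x at angle 0 points from the free edge to the hinge (about away from the robot; the box is yawed up to 0.2 rad), y along the hinge axis, z out of the lid's top face. The box is fixed: 170 mm (x) x 200 mm (y), base 55 mm high, pink foam and a lens inside; the lid is an 18 mm high shell, so shut it is 73 mm high
- lid_edge (a point): middle of the lid's free edge on its outer face, 170 mm from the hinge axis (in the lid's frame x = -170, z = +18 mm); above the hinge when open, at the robot's side when shut
- scanner_window (a point): centre of the dark red window of the presentation scanner, a grey head on a round black stand, 165 mm high in all, fixed on the far part of the bench. Window 60 x 56 mm, its centre 120 mm above the mat; x points into the scanner (about away from the robot, yawed up to 0.2 rad), so what is presented lies at negative x of this frame; z up. The head reaches 45 mm above and 41 mm below and 41 mm to each side of this point, and the stand's foot 9 mm in front of it
- pack_left_centre (a point): centre, half-way up, of the left sealed battery pack (largest y): hard dark brick with orange seam, 92 long (x) x 60 wide (y) x 62 mm high, 0.31 to 0.38 kg (unrelated to which rattles), on the mat, yaw within 0.3 rad of straight ahead. In the pack with loose cells 0.15 kg of this rolls freely, 18 mm either way from the middle along x and y; in sound ones nothing moves
- pack_middle_centre (a point): centre, half-way up, of the middle sealed battery pack (middle y): hard dark brick with orange seam, 92 long (x) x 60 wide (y) x 62 mm high, 0.31 to 0.38 kg (unrelated to which rattles), on the mat, yaw within 0.3 rad of straight ahead. In the pack with loose cells 0.15 kg of this rolls freely, 18 mm either way from the middle along x and y; in sound ones nothing moves
- pack_right_centre (a point): centre, half-way up, of the right sealed battery pack (smallest y): hard dark brick with orange seam, 92 long (x) x 60 wide (y) x 62 mm high, 0.31 to 0.38 kg (unrelated to which rattles), on the mat, yaw within 0.3 rad of straight ahead. In the pack with loose cells 0.15 kg of this rolls freely, 18 mm either way from the middle along x and y; in sound ones nothing moves
- pack_left_label (a point): middle of the white barcode label on the far end (+x) of the left pack, 46 mm ahead of the pack's middle and 22 mm above its underside; x points out of the label
- pack_middle_label (a point): middle of the white barcode label on the far end (+x) of the middle pack, 46 mm ahead of the pack's middle and 22 mm above its underside; x points out of the label
- pack_right_label (a point): middle of the white barcode label on the far end (+x) of the right pack, 46 mm ahead of the pack's middle and 22 mm above its underside; x points out of the label
- lens_centre (a point): middle of the loose black lens, 54 mm across and 32 mm high, in the recess in the foam of the lens box; leave it
- screwdriver_red: screwdriver with red handle, 170 mm long, lying on the mat beyond the packs; leave it
- screwdriver_yellow: screwdriver with yellow handle, 170 mm long, lying on the mat beyond the packs; leave it
- tweezers: steel tweezers, 118 mm long, 4 mm high, lying on the mat; leave them
- meter: hand-held multimeter standing on its foot, 86 mm wide, 185 mm high, to the far right; leave it
- bottle: white bottle with blue cap, 48 mm across, 115 mm high, far left; leave it
- eyecup: black rubber eyecup, 48 mm across, 26 mm high, to the right of the packs; leave it
Mind the look-alikes: they are no part of the job. Leave any yellow look-alike of the part that bears pack_right_centre alone.

How it is judged:
By the outcome, as a careful person would: the job done as asked, in the order asked, and still so for the second after the job is handed in, while the arm keeps its last pose, push and grip.
It also fails if it takes over 72 s, if anything falls off the work surface, if the arm or the gripper's body presses on something with over 40 N, if the wrist force passes 120 N, or if a joint passes its speed limit or range.

ROBOT

A 7-joint arm with a two-finger parallel gripper is mounted at the origin on the work surface. World frame = base frame: x ahead of the robot, y to its left, z up, the work surface at z = 0. Lengths are in m, angles in rad, forces in N, time in s.
With the tool pointing down it reaches from about 0.4 to 0.875 m from the base axis. Payload 19.3 kg.
Tool frame: the origin (TCP) lies midway between the tips of the shut fingers; the grasp point (between the pads) lies 19 mm behind it; x points along the fingers, y is the direction in which the jaws open and shut, and the axes are right-handed (so a half turn about x gives the same grasp; the last joint's range is limited). The gripper opens to 85 mm and grips with 20 to 120 N. Pads are 22 mm wide; open, the fingers measure 114 mm over their backs; the gripper's body (76 mm by 85 mm) begins 54 mm behind the grasp point. The pads swing forward as they close: fully open they stand 13 mm farther back than shut.
Start: joints at [1.052, 0.521, -0.036, 1.599, 0.021, 1.021, -0.113], TCP at [0.271, -0.563, 0.231] pointing down, gripper open.
Joint ranges: [-2.91, 2.91], [-0.3, 2.13], [-1.5, 1.42], [0.17, 2.43], [-1.26, 4.41], [0.16, 1.93], [-2.52, 2.52]. Speed limits (rad/s): [1.89, 1.89, 2.39, 2.39, 3.01, 3.01, 3.01].

INTERFACE

Orientations are given as [roll, pitch, yaw] about the fixed x, y, z axes, in that order (R = Rz(yaw) Ry(pitch) Rx(roll)).
In Python, from workcell import telemetry, vision, workorder gives the robot as it stands. The module is installed in compiled form; this text tells all that it offers.
- The arm moves only by the tool play_rows, never from a script. Its argument "deltas" is a list of rows, each a list of 7 numbers: the shift along the world's x, y, z in mm, then the turn, a rotation vector about the world's x, y, z in degrees, then the finger opening in mm, from 0 to 85.4. In form: [[x, y, z, wx, wy, wz, jaw], ...]. A call has 1 to 8 rows; each row shifts and turns the commanded pose from where the row before left it; what a row does not reach is not made up. A row lasts 1/8 s, in which the tool goes at most 62.5 mm and 10.7 degrees, less where a joint would pass 70% of its speed; a pose out of reach is approached as far as the arm can. A call with a gripper value outside its range is refused whole. The fingers move at their own pace and stop on an object; "grip_force" is the grip in N (left out, the last holds). Time passes only in rows, so rows that do not move let the fingers close. It gives the time, the measured TCP pose, the force and the opening at its end, in the units of the state.
- telemetry.observe(): the state, without advancing time (a new reading comes with each control period).
- vision.grab_frame(name): name is "scene" or "top"; returns the picture (480x640x3 uint8, red, green, blue); there is no depth.
- vision.camera_info(name): a dict with "mtx" (3x3 intrinsics, pixels), "k1" (the pictures are not rectified: a ray, as slopes to the right and down, at radius r is drawn at 1 + k1 r^2 times it, then the intrinsics apply), "rvec" (rotation vector, rad) and "tvec" (3), from world to camera coordinates, as OpenCV has them. Camera axes: x right, y down, z forward; pixel columns grow to the right and rows downward; lengths in m; the calibration is good to about 2 mm. A picture is of the moment at which its call begins. camera_info takes no time and is no camera call.
- workorder.job_done(): hands the job in, once; it reports no verdict.
The state is a dict: "clock": time; "qpos": joint angles; "qd": joint speeds; "joint_efforts": joint torques, N m; "position": TCP position; "tool_rot": TCP orientation; "force": force on the tool from outside, world axes, zero at the start; "moment": the same for the moment, N m; "grip_width": finger opening in m.
Only numpy, scipy, OpenCV 4.12 (cv2) and the standard library are available. Lean on these libraries where they do the work, as an engineer would, in place of code of your own. Each camera call takes 0.05 s, during which the arm holds its last target. There are 200 camera calls.

## Working session

There is one attempt and no reset: what is moved stays moved. The work goes in short steps, Python scripts to look and compute and a tool call to move; the robot and the scene stay as the last step left them, time stands still between calls to the robot, and variables do not carry over. Pictures are saved under pics/ and viewed, about 8 in all and at most 12, crops included, and the job is handed in when it is done.

Besides the shell and the picture viewer there is one more tool, called after "Call:" by a JSON object that holds its "op" and its "data". play_rows: Moves the arm, as the interface text tells. Its arguments: {"type":"object","properties":{"deltas":{"type":"array","items":{"type":"array","items":{"type":"number"}}},"grip_force":{"type":"number"}},"required":["deltas"]}

```bash
mkdir -p pics; cat > h.py <<'E'
import numpy as np, cv2
from workcell import telemetry, vision, workorder
def cam(n):
    c=vision.camera_info(n); K=np.array(c['mtx']);R=cv2.Rodrigues(np.array(c['rvec'],float))[0];t=np.array(c['tvec'],float).ravel()
    k=np.array(c['k1']).ravel()[0]
    return K,np.array([k,0,0,0,0.]),R,t
def pix2z(n,uv,z):
    K,d,R,t=cam(n); p=cv2.undistortPoints(np.array(uv,float).reshape(-1,1,2),K,d).reshape(-1,2)
    r=np.c_[p,np.ones(len(p))]@R; o=-R.T@t
    z=np.broadcast_to(z,len(p))
    return o+r*((z-o[2])/r[:,2])[:,None]
def proj(n,P):
    K,d,R,t=cam(n); return cv2.projectPoints(np.array(P,float).reshape(-1,1,3),cv2.Rodrigues(R)[0],t,K,d)[0].reshape(-1,2)
def save(n,f):
    im=vision.grab_frame(n); cv2.imwrite('pics/'+f,im[:,:,::-1]); return im
E
python3 - <<'E'
from h import *
for n in('scene','top'):
    save(n,n+'0.png'); K,d,R,t=cam(n); print(n,-R.T@t,R[2],K[0,0],d[0])
print(telemetry.observe())
E
```

```text
scene [1.41100338 0.38210328 1.29392315] [-0.58300449 -0.27752266 -0.76360129] 576.8721694991764 -0.16659180352392255
top [ 0.2583112  -0.04644071  1.33951452] [ 0.20203249 -0.01575356 -0.97925211] 562.4411909831474 0.016138725115738602
{'clock': 0.1, 'qpos': array([ 1.05180767,  0.52193602, -0.03632655,  1.59992217,  0.02118963,
        1.02107771, -0.11278125]), 'qd': array([-5.36881535e-04, -1.38900733e-03, -3.57672752e-05, -2.63122898e-03,
        1.70194636e-03, -7.94161642e-04, -1.27609694e-03]), 'joint_efforts': array([ 4.04593549e-03, -9.28492713e+01,  1.98437311e+00, -3.70533407e+01,
        1.81696122e-02,  5.43308328e-03, -1.19905935e-04]), 'position': array([ 0.27102352, -0.56286884,  0.23080507]), 'tool_rot': array([-1.51137618,  1.56983759,  2.07900618]), 'force': array([-0.47333454,  0.30066226,  0.18952038]), 'moment': array([0.01179431, 0.02950847, 0.06393886]), 'grip_width': 0.08509672844964875}
```

View pics/scene0.png

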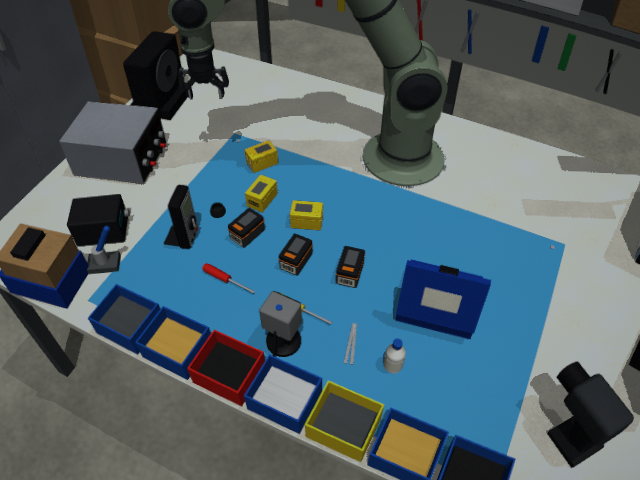

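View pics/top0.png

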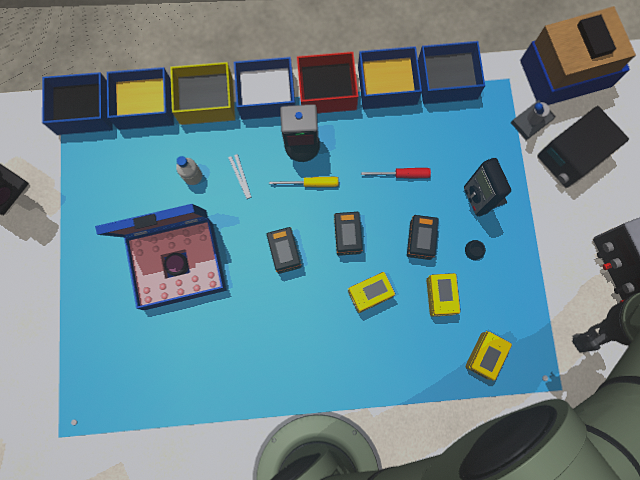

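```bash
cat > m.py <<'E'
from h import *
from scipy.optimize import minimize
def fit(im,cam_n,cen,z0,dims,r=34,guess_yaw=0):
    hsv=cv2.cvtColor(im,cv2.COLOR_RGB2HSV)
    u0,v0=int(cen[0]-r),int(cen[1]-r)
    h,s,v=[hsv[v0:v0+2*r,u0:u0+2*r,i].astype(int) for i in range(3)]
    m=((~((h>92)&(h<112)&(s>110))).astype(np.uint8))
    n,l,st,c=cv2.connectedComponentsWithStats(m)
    k=l[r,r]; 
    if k==0:k=1+np.argmax(st[1:,4])
    m=cv2.morphologyEx((l==k).astype(np.uint8),cv2.MORPH_CLOSE,np.ones((3,3)))
    S=8; M=cv2.resize(m,None,fx=S,fy=S,interpolation=cv2.INTER_LINEAR)
    M=cv2.resize(m.astype(np.float32),None,fx=S,fy=S)>.5
    L,W,H=dims; c=np.array([[a*L/2,b*W/2,e*H] for a in(-1,1) for b in(-1,1) for e in(0,1)])
    def cost(p):
        cs,sn=np.cos(p[2]),np.sin(p[2]); P=c@np.array([[cs,sn,0],[-sn,cs,0],[0,0,1]])+[p[0],p[1],z0]
        q=((proj(cam_n,P)-[u0,v0]+.5)*S).astype(np.float32); hull=cv2.convexHull(q)
        A=np.zeros(M.shape,np.uint8); cv2.fillConvexPoly(A,np.round(hull*16).astype(np.int32),1,shift=4)
        return (A.astype(bool)^M).sum()/M.sum()
    g=pix2z(cam_n,[cen],z0+H)[0]
    best=min((minimize(cost,[g[0],g[1],y],method='Nelder-Mead',options=dict(initial_simplex=[[g[0],g[1],y],[g[0]+.01,g[1],y],[g[0],g[1]+.01,y],[g[0],g[1],y+.1]])) for y in(-.2,0,.2)),key=lambda o:o.fun)
    return best.x,best.fun
E
cat > run1.py <<'E'
from m import *
im=cv2.imread('pics/top0.png')[:,:,::-1].copy()
for c in((284,250),(348,233),(423,237)): print(fit(im,'top',c,0,(.092,.060,.062)))
sc=cv2.imread('pics/scene0.png')[:,:,::-1].copy()
for c in((350,266),(295,254),(246,227)): print('scene',fit(sc,'scene',c,0,(.092,.060,.062)))
E
python3 run1.py
python3 - <<'E'
import cv2,numpy as np
a=cv2.imread('pics/top0.png')
b=cv2.resize(a[190:320,90:240],None,fx=4,fy=4,interpolation=cv2.INTER_CUBIC)
c=cv2.resize(a[95:165,270:330],None,fx=3.3,fy=3.3,interpolation=cv2.INTER_CUBIC)
o=np.zeros((520,800,3),np.uint8);o[:b.shape[0],:600]=b;o[:c.shape[0],600:600+c.shape[1]]=c
cv2.imwrite('pics/c1.png',o)
E
```

```text
(array([0.51596406, 0.03350441, 0.17580924]), np.float64(0.065906995505359))
(array([ 0.54313194, -0.11922441, -0.0275094 ]), np.float64(0.07061357550355106))
(array([ 0.51799592, -0.29438477, -0.24783828]), np.float64(0.0922583451125367))
scene (array([0.51537377, 0.03235739, 0.21600564]), np.float64(0.11236117121015433))
scene (array([ 0.5427395 , -0.12192794,  0.08674962]), np.float64(0.13829018041592067))
scene (array([ 0.51504974, -0.29909707, -0.209208  ]), np.float64(0.39245784245784243))
```

View pics/c1.png

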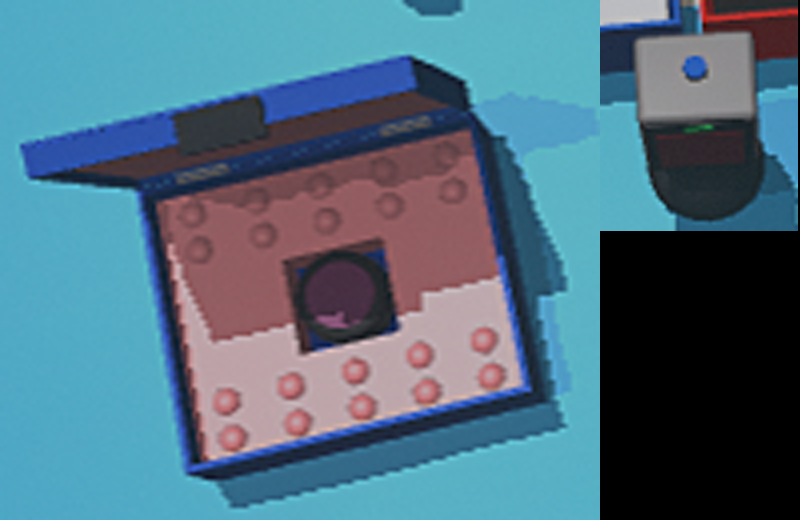

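```bash
cat > run2.py <<'E'
from h import *
from scipy.optimize import least_squares
f=lambda L:np.array([[90+u/4-.4,190+v/4-.4] for u,v in L])
rim=f([(146,190),(472,115),(532,393),(188,473)]); ed=f([(22,145),(412,57)])
def P(p):
    x,y,w,th=p; c,s=np.cos(w),np.sin(w); B=lambda q:np.array([[x+c*a-s*b,y+s*a+c*b,.055+e] for a,b,e in q])
    px,pz=-.17*np.cos(th)+.018*np.sin(th),.17*np.sin(th)+.018*np.cos(th)
    return B([(0,.1,0),(0,-.1,0),(-.17,-.1,0),(-.17,.1,0)]),B([(px,.1,pz),(px,-.1,pz)]),B([(px,0,pz)])
def r(p): a,b,_=P(p); return np.r_[(proj('top',a)-rim).ravel(),(proj('top',b)-ed).ravel()]
o=least_squares(r,[.5,.3,.15,1.2]); print('hinge',o.x,'edge',P(o.x)[2],np.round(r(o.x),1))
g=lambda L:np.array([[270+(u-600)/3.3-.35,95+v/3.3-.35] for u,v in L])
print('head top',pix2z('top',g([(637,40),(755,33),(755,122),(640,118)]),.165))
print('win',pix2z('top',g([(655,132),(745,132),(745,165),(660,163)]),[.148,.148,.092,.092]))
print('foot near',pix2z('top',g([(705,220)]),0.0))
im=cv2.imread('pics/top0.png'); S=4
def draw(p,col):
    x,y,w=p;c,s=np.cos(w),np.sin(w)
    for z in(0,.062):
        q=proj('top',[[x+c*a-s*b,y+s*a+c*b,z] for a,b in((.046,.03),(.046,-.03),(-.046,-.03),(-.046,.03))])
        cv2.polylines(big,[np.round(((q+.5)*S-[260*S,205*S])*16).astype(int)],True,col,1,cv2.LINE_AA,4)
big=cv2.resize(im[205:285,260:450],None,fx=S,fy=S,interpolation=cv2.INTER_CUBIC)
for p in((.516,.0335,.176),(.543,-.119,-.0275),(.518,-.294,-.248)): draw(p,(0,255,0))
cv2.imwrite('pics/c2.png',big)
E
python3 run2.py
```

```text
hinge [0.58982604 0.30214388 0.14455745 1.38700389] edge [[0.57659325 0.30021754 0.22542647]] [-1.8  0.   1.1 -0.5  0.2  0.1 -0.3  0.4  0.5 -0.1  0.1 -0. ]
head top [[ 0.81673303  0.00864574  0.165     ]
 [ 0.81467172 -0.07162734  0.165     ]
 [ 0.75061031 -0.06615107  0.165     ]
 [ 0.76036337  0.0107329   0.165     ]]
win [[ 0.75659305  0.00211224  0.148     ]
 [ 0.75112259 -0.0590262   0.148     ]
 [ 0.74944662 -0.05752152  0.092     ]
 [ 0.75633691  0.00259714  0.092     ]]
foot near [[ 0.74435624 -0.02437763  0.        ]]
```

View pics/c2.png

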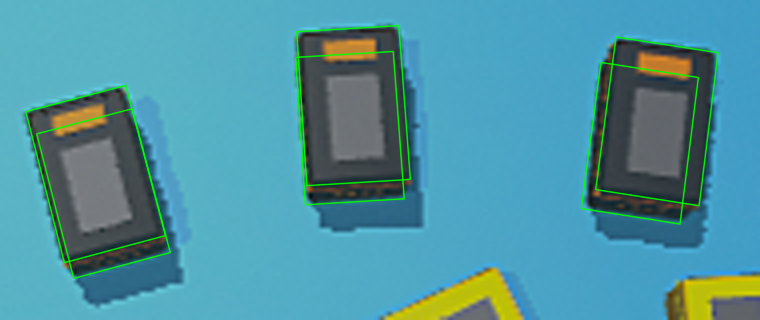

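```bash
cat >> h.py <<'E'
from scipy.spatial.transform import Rotation as Ro
def toolR(): return Ro.from_euler('xyz',telemetry.observe()['tool_rot'])
def turn(w,pitchdown=0):
    """rotvec(deg) world bringing tool to pointing down, y along (-sin w,cos w) or opposite"""
    R0=toolR(); out=[]
    for s in(1,-1):
        y=s*np.array([-np.sin(w),np.cos(w),0]); x=np.array([0,0,-1.]); z=np.cross(x,y)
        out.append((Ro.from_matrix(np.c_[x,y,z])*R0.inv()).as_rotvec(degrees=True))
    return out
E
python3 -c "
from h import *
print(toolR().as_matrix().round(3)); print(turn(.145)); 
w=.1446;c,s=np.cos(w),np.sin(w)
for th in (1.387,1.2,1,.8,.6,.4,.2,0):
  px,pz=-.155*np.cos(th)+.018*np.sin(th),.155*np.sin(th)+.018*np.cos(th)
  print(th,.5898+c*px,.302+s*px,.055+pz)
print(pix2z('top',[(187,165)],.1))
"
```

```text
[[-0.     0.434 -0.901]
 [ 0.001 -0.901 -0.434]
 [-1.    -0.001  0.   ]]
[array([ 2.75049382e-02, -7.38979638e-02,  1.62594114e+02]), array([ -0.05167995,  -0.01923536, -17.4058671 ])]
1.387 0.5792794729267967 0.3004680395364243 0.2106790660533395
1.2 0.5508223274044758 0.29632421465549647 0.2059884979055002
1 0.5219155596948919 0.29211491744512724 0.19515344415085045
0.8 0.49571513039853343 0.2882997072820389 0.178730914857675
0.6 0.47326556795121055 0.28503068455584196 0.15737562444460468
0.4 0.45546186556400703 0.2824381748866321 0.13193894094989275
0.2 0.4430138006682688 0.2806255334537834 0.10343494467437683
0 0.43641763832924874 0.2796650245511026 0.073
[[0.72260348 0.23849013 0.1       ]]
```

Call:
{"op": "play_rows", "data": {"deltas": [[23,54,15,0,0,-6,0],[23,54,15,0,0,-6,0],[23,54,15,0,0,-5.4,0],[23,54,15,0,0,0,0],[23,54,15,0,0,0,0],[23,54,5,0,0,0,0],[23,54,0,0,0,0,0],[23,54,0,0,0,0,0]]}}

```text
clock: 1.1
position: [0.4555, -0.1293, 0.3114]
tool_rot: [2.362, 1.571, -0.635]
force: [1.2, -0.9, -0.2]
grip_width: 0.0002
```

Call:
{"op": "play_rows", "data": {"deltas": [[23,54,0,0,0,0,0],[23,54,0,0,0,0,0],[23,54,0,0,0,0,0],[23,54,0,0,0,0,0],[23,54,0,0,0,0,0],[23,54,0,0,0,0,0],[23,54,0,0,0,0,0],[18,61,0,0,0,0,0]]}}

```text
clock: 2.1
position: [0.6347, 0.3079, 0.3108]
tool_rot: [1.13, 1.57, -1.868]
force: [0.7, 0.0, 0.5]
grip_width: 0.0001
```

Call:
{"op": "play_rows", "data": {"deltas": [[0,0,-50,0,0,0,0],[0,0,-50,0,0,0,0],[0,0,-25,0,0,0,0],[-10,-1.5,0,0,0,0,0],[-10,-1.5,0,0,0,0,0]]}}

```text
clock: 2.72
position: [0.6134, 0.3041, 0.1875]
tool_rot: [-2.65, 1.57, 0.637]
force: [-0.0, -0.0, 1.3]
grip_width: 0.0001
```

Call:
{"op": "play_rows", "data": {"deltas": [[-5,-1,0,0,0,0,0],[-5,-1,0,0,0,0,0],[-5,-1,0,0,0,0,0],[-5,-1,0,0,0,0,0],[-5,-1,0,0,0,0,0],[-5,-1,0,0,0,0,0]]}}

```text
clock: 3.48
position: [0.5836, 0.2978, 0.1863]
tool_rot: [-2.457, 1.571, 0.829]
force: [0.6, 0.2, -0.5]
grip_width: 0.0
```

Call:
{"op": "play_rows", "data": {"deltas": [[-8,-1.2,2,0,0,0,0],[-8,-1.2,3,0,0,0,0],[-9,-1.3,-3,0,0,0,0],[-9,-1.3,-3,0,0,0,0],[-8.5,-1.2,-4,0,0,0,0],[-8,-1.2,-4.5,0,0,0,0],[-8,-1.2,-5,0,0,0,0],[-8,-1.2,-5,0,0,0,0]]}}

```text
clock: 4.47
position: [0.5168, 0.2879, 0.1664]
tool_rot: [0.022, 1.571, -2.975]
force: [0.6, -0.2, 0.2]
grip_width: -0.0002
```

Call:
{"op": "play_rows", "data": {"deltas": [[-7,-1,-6,0,0,0,0],[-7,-1,-6.5,0,0,0,0],[-7,-1,-6.5,0,0,0,0],[-5.5,-0.8,-7.5,0,0,0,0],[-5.5,-0.8,-7.5,0,0,0,0],[-5.5,-0.8,-8,0,0,0,0]]}}

```text
clock: 5.22
position: [0.4795, 0.2826, 0.1242]
tool_rot: [-2.092, 1.571, 1.194]
force: [0.7, -0.0, 0.4]
grip_width: -0.0001
```

```bash
python3 -c "
from h import *
a=save('scene','s1.png');b=save('top','t1.png')
o=np.zeros((440,760,3),np.uint8)
o[:440,:400]=cv2.resize(a[180:400,340:540],(400,440));o[:360,400:]=cv2.resize(b[180:360,80:260],(360,360))
cv2.imwrite('pics/c3.png',o[:,:,::-1])"
```

```text
(no output)
```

View pics/c3.png

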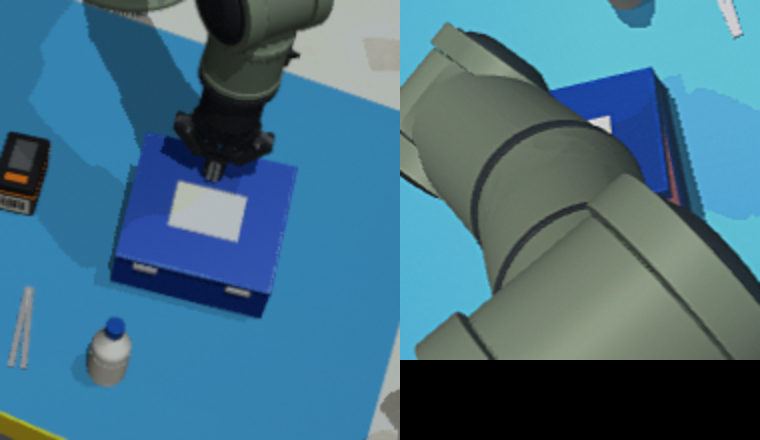

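Call:
{"op": "play_rows", "data": {"deltas": [[-4,-0.6,-8,0,0,0,0],[-4,-0.6,-8,0,0,0,0],[-3.5,-0.5,-8,0,0,0,0],[-2,-0.3,-7,0,0,0,0],[-2,-0.3,-6,0,0,0,0],[-1,0,-5,0,0,0,0],[0,0,-3,0,0,0,0],[0,0,-3,0,0,0,0]]}}

```text
clock: 6.32
position: [0.4634, 0.2804, 0.0767]
tool_rot: [-2.485, 1.571, 0.802]
force: [1.0, 0.1, -0.4]
grip_width: -0.0003
```

Call:
{"op": "play_rows", "data": {"deltas": [[0,0,-1.5,0,0,0,0],[0,0,-1.5,0,0,0,0],[0,0,-1,0,0,0,0]]}}

```text
clock: 6.7
position: [0.4634, 0.2804, 0.0733]
tool_rot: [-3.092, 1.57, 0.195]
force: [-5.9, -4.4, 23.9]
grip_width: -0.0
```

Call:
{"op": "play_rows", "data": {"deltas": [[0,0,40,0,0,0,0],[0,-15,40,0,0,1,40],[10,-58,0,0,0,1.5,85],[11,-58,0,0,0,0,85],[11,-58,0,0,0,0,85],[20.5,-57.5,0,0,0,0,85],[0,0,0,0,0,0,85]]}}

```text
clock: 7.58
position: [0.5168, 0.0288, 0.1527]
tool_rot: [1.668, 1.569, -1.292]
force: [-0.0, 1.5, -1.0]
grip_width: 0.0853
```

```bash
python3 -c "
from h import *
a=save('scene','s2.png')
print(telemetry.observe()['position'],turn(.19),proj('scene',[[.516,.0335,.062],[.543,-.12,.062],[.517,-.296,.062]]))
cv2.imwrite('pics/c4.png',cv2.resize(a[170:360,190:470],None,fx=2.8,fy=2.8,interpolation=cv2.INTER_CUBIC)[:,:,::-1])"
```

```text
[0.51620864 0.03171727 0.15275654] [array([ 1.45368532e-02, -2.78663498e-02, -1.79699116e+02]), array([0.01776993, 0.00926992, 0.30088134])] [[350.59612612 259.31439113]
 [295.62460377 247.07002008]
 [245.50332816 219.93709015]]
```

View pics/c4.png

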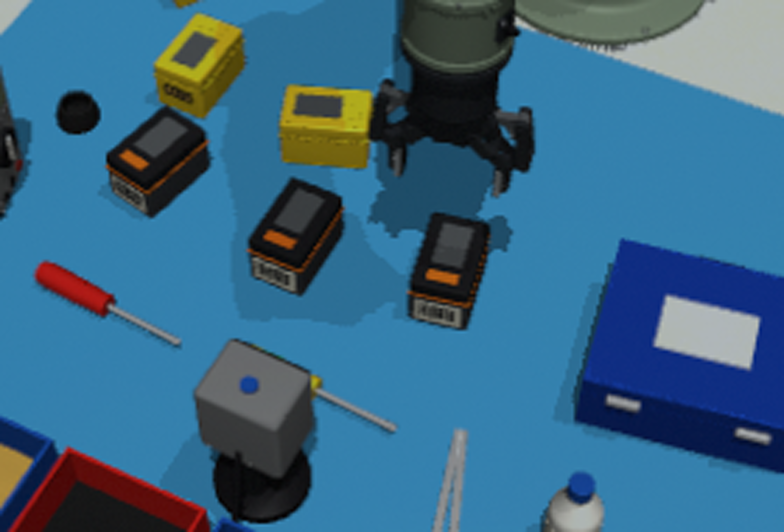

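```bash
python3 -c "
from h import *
f=lambda L:[[190+u/2.8-.3,170+v/2.8-.3] for u,v in L]
for L in ([(108,162),(151,183),(208,150),(166,110)],[(250,234),(298,260),(343,214),(298,180)],[(411,283),(466,296),(489,222),(435,212)]):
  p=pix2z('scene',f(L),.062); e=[np.arctan2(*(p[i]-p[j])[1::-1]) for i,j in((0,3),(1,2))]; g=[np.arctan2(-(p[i]-p[j])[0],(p[i]-p[j])[1]) for i,j in((1,0),(2,3))];print(p.mean(0),e,g)
"
```

```text
[ 0.52808583 -0.2868926   0.062     ] [np.float64(-0.18685111497962217), np.float64(-0.4392836228980028)] [np.float64(-0.09040675072382126), np.float64(-0.4116000785838053)]
[ 0.54819793 -0.11644572  0.062     ] [np.float64(-0.12412317354176602), np.float64(-0.19045793866296726)] [np.float64(-0.1375508712633619), np.float64(-0.3154110245416318)]
[0.51790416 0.03424019 0.062     ] [np.float64(0.17176899186292258), np.float64(0.17028739024382927)] [np.float64(0.1624637594832844), np.float64(0.2150851732626137)]
```

Call:
{"op": "play_rows", "data": {"deltas": [[0,0,-45,0,0,0,85],[0,0,-45,0,0,0,85],[0,0,-35,0,0,0,85],[0,0,-12,0,0,0,85],[0,0,0,0,0,0,85]]}}

```text
clock: 8.25
position: [0.5157, 0.0346, 0.0159]
tool_rot: [-0.463, 1.57, 2.869]
force: [1.2, -0.3, 0.4]
grip_width: 0.0849
```

Call:
{"op": "play_rows", "data": {"deltas": [[0,0,0,0,0,0,50],[0,0,0,0,0,0,50],[0,0,0,0,0,0,50],[0,0,0,0,0,0,50],[0,0,0,0,0,0,50]], "grip_force": 45}}

```text
clock: 8.88
position: [0.5166, 0.034, 0.0172]
tool_rot: [3.094, 1.569, 0.14]
force: [-2.7, 0.8, 9.3]
grip_width: 0.0592
```

```bash
cat > rd.py <<'E'
from h import *
import sys
F=[]
for i in range(int(sys.argv[1]) if len(sys.argv)>1 else 4):
    vision.grab_frame('top'); o=telemetry.observe(); F.append(np.r_[o['force'],o['moment']])
F=np.array(F); print('t',o['clock'],'F,M',F.mean(0).round(3),'sd',F.std(0).round(3),'w',round(o['grip_width'],4),'p',o['position'].round(4)); print(Ro.from_euler('xyz',o['tool_rot']).as_matrix().round(4).tolist())
E
```

Call:
{"op": "play_rows", "data": {"deltas": [[0,0,15,0,0,0,50],[0,0,40,0,0,0,50],[0,0,40,0,0,0,50],[0,0,10,5,0,0,50],[0,0,0,5,0,0,50],[0,0,0,0,0,0,50],[0,0,0,0,0,0,50]]}}

```text
clock: 9.75
position: [0.5158, 0.034, 0.1212]
tool_rot: [-1.76, 1.398, 1.57]
force: [-0.4, 0.5, -3.0]
grip_width: 0.0596
```

```bash
python3 rd.py
```

```text
t 9.95 F,M [-0.16  -0.299 -3.074 -0.248 -0.005 -0.04 ] sd [0.427 0.325 0.243 0.024 0.018 0.024] w 0.0595 p [0.5158 0.0347 0.1209]
[[-0.0002, 0.1893, -0.9819], [0.173, -0.9671, -0.1865], [-0.9849, -0.1699, -0.0325]]
```

Call:
{"op": "play_rows", "data": {"deltas": [[0,0,0,-10,0,0,50],[0,0,0,-10,0,0,50],[0,0,0,0,0,0,50],[0,0,0,0,0,0,50],[0,0,0,0,0,0,50]]}}

```text
clock: 10.58
position: [0.514, 0.0328, 0.1184]
tool_rot: [1.288, 1.47, -1.666]
force: [-0.8, -0.5, -3.0]
grip_width: 0.0599
```

```bash
python3 rd.py
```

```text
t 10.775 F,M [ 4.330e-01  4.570e-01 -3.279e+00  1.440e-01 -6.000e-03  2.000e-03] sd [0.694 0.564 0.383 0.023 0.031 0.023] w 0.0595 p [0.5141 0.0331 0.1185]
[[-0.0093, 0.1871, -0.9823], [-0.1002, -0.9776, -0.1852], [-0.9949, 0.0967, 0.0279]]
```

Call:
{"op": "play_rows", "data": {"deltas": [[0,30,0,3.5,0,0,50],[0,-30,0,0,0,0,50],[0,30,0,0,0,0,50],[0,-30,0,0,0,0,50]]}}

```text
clock: 11.28
position: [0.5143, 0.0371, 0.1186]
tool_rot: [1.159, 1.533, -1.788]
force: [0.8, -1.1, -2.7]
grip_width: 0.0593
```

```bash
sed -i 's/F=np.array(F);/F=np.array(F);print(F[:8,[0,1,2,3]].round(2).tolist());/' rd.py; sed -i 's/F=np.array(F);print/F=np.array(F);print/; s/F.mean(0)/F[-10:].mean(0)/' rd.py; python3 rd.py 18
```

```text
[[0.78, -9.09, -3.33, -0.57], [-0.44, -0.06, -2.85, 0.05], [-0.16, 0.34, -2.83, 0.06], [-0.47, 0.66, -3.15, 0.07], [-0.48, 0.78, -2.81, 0.11], [-0.47, -0.24, -3.28, 0.14], [0.02, 0.49, -2.19, 0.08], [-0.5, -0.41, -2.95, 0.06]]
t 12.175 F,M [ 1.130e-01 -7.400e-02 -2.702e+00  7.600e-02  8.000e-03  2.000e-03] sd [0.511 2.136 0.465 0.151 0.034 0.041] w 0.0594 p [0.514  0.034  0.1185]
[[-0.0091, 0.1888, -0.982], [-0.0395, -0.9813, -0.1883], [-0.9992, 0.0371, 0.0164]]
```

Call:
{"op": "play_rows", "data": {"deltas": [[0,-30,0,5,0,0,50],[0,30,0,0,0,0,50],[0,-30,0,0,0,0,50],[0,30,0,0,0,0,50]]}}

```text
clock: 12.68
position: [0.5142, 0.0299, 0.1183]
tool_rot: [-1.558, 1.524, 1.767]
force: [0.0, 0.8, -3.5]
grip_width: 0.0591
```

```bash
python3 rd.py 18
```

```text
[[-1.24, 8.45, -2.54, 0.57], [-0.17, 0.41, -2.58, -0.01], [0.61, -0.4, -1.96, -0.06], [0.51, 0.13, -2.85, -0.09], [-0.42, 0.02, -3.44, -0.14], [-0.3, 0.11, -2.89, -0.06], [0.04, -0.2, -3.78, -0.09], [-0.07, -0.02, -3.6, -0.1]]
t 13.575 F,M [ 0.179  0.117 -3.194 -0.091  0.015  0.01 ] sd [0.493 1.952 0.591 0.154 0.045 0.033] w 0.0591 p [0.514  0.0339 0.1185]
[[-0.0091, 0.1888, -0.982], [0.0476, -0.9808, -0.189], [-0.9988, -0.0485, -0.0]]
```

Call:
{"op": "play_rows", "data": {"deltas": [[0,0,0,-2.7,2.5,0,50],[0,0,0,0,0,0,50],[0,0,0,0,0,0,50],[0,0,0,0,0,0,50]]}}

```text
clock: 14.08
position: [0.5139, 0.0336, 0.1185]
tool_rot: [-0.208, 1.518, 3.122]
force: [-0.6, 0.0, -3.1]
grip_width: 0.0598
```

```bash
sed -i 's/\[0,1,2,3\]/[3,4]/' rd.py; python3 rd.py 12
```

```text
[[-0.03, -0.08], [0.03, -0.07], [-0.0, -0.01], [0.07, -0.05], [-0.03, -0.04], [-0.01, -0.08], [-0.04, -0.06], [0.05, -0.0]]
t 14.675 F,M [ 0.172  0.28  -3.326 -0.004 -0.045 -0.019] sd [0.432 0.504 0.424 0.034 0.022 0.024] w 0.0597 p [0.514  0.034  0.1185]
[[-0.0527, 0.1875, -0.9808], [0.0006, -0.9822, -0.1878], [-0.9986, -0.0105, 0.0517]]
```

Call:
{"op": "play_rows", "data": {"deltas": [[0,0,0,0,-5,0,50],[0,0,0,0,0,0,50],[0,0,0,0,0,0,50],[0,0,0,0,0,0,50],[0,0,0,0,0,0,50]]}}

```text
clock: 15.3
position: [0.5142, 0.034, 0.1184]
tool_rot: [2.972, 1.537, 0.02]
force: [-1.2, 0.0, -2.7]
grip_width: 0.0595
```

```bash
python3 rd.py 12
```

```text
[[0.02, 0.09], [0.05, 0.1], [-0.0, 0.09], [0.01, 0.04], [0.0, 0.06], [-0.04, 0.13], [-0.06, 0.06], [0.0, 0.14]]
t 15.9 F,M [ 0.098  0.014 -3.098 -0.014  0.084 -0.02 ] sd [0.471 0.564 0.442 0.031 0.032 0.037] w 0.0597 p [0.5141 0.034  0.1185]
[[0.0346, 0.1877, -0.9816], [0.0006, -0.9822, -0.1878], [-0.9994, 0.0059, -0.034]]
```

Call:
{"op": "play_rows", "data": {"deltas": [[0,0,0,0,-6,0,50],[0,0,0,0,-6,0,50],[0,0,0,0,0,0,50],[0,0,0,0,0,0,50]]}}

```text
clock: 16.4
position: [0.5146, 0.0342, 0.1187]
tool_rot: [2.954, 1.328, 0.002]
force: [1.0, 0.8, -3.6]
grip_width: 0.0593
```

```bash
python3 rd.py 12
```

```text
[[-0.03, 0.38], [0.0, 0.39], [-0.01, 0.39], [0.05, 0.43], [0.01, 0.34], [0.0, 0.39], [0.03, 0.33], [-0.02, 0.39]]
t 17.0 F,M [-2.650e-01  1.050e-01 -3.057e+00  2.000e-03  3.800e-01 -3.000e-03] sd [0.326 0.352 0.526 0.023 0.026 0.02 ] w 0.0595 p [0.5141 0.034  0.1185]
[[0.2415, 0.1823, -0.9531], [0.0006, -0.9822, -0.1878], [-0.9704, 0.0448, -0.2373]]
```

Call:
{"op": "play_rows", "data": {"deltas": [[0,0,0,1.5,9,0,50],[0,0,0,1.5,8,0,50],[25,25,0,0,0,0,50],[-25,-25,0,0,0,0,50],[0,0,0,0,0,0,50],[0,0,0,0,0,0,50],[0,0,0,0,0,0,50]]}}

```text
clock: 17.88
position: [0.5144, 0.0344, 0.1186]
tool_rot: [-0.977, 1.497, 2.348]
force: [0.3, -0.0, -3.4]
grip_width: 0.0596
```

```bash
python3 rd.py 12
```

```text
[[-0.07, -0.08], [-0.07, -0.08], [-0.05, -0.14], [0.0, -0.1], [-0.1, -0.07], [-0.11, -0.08], [-0.06, -0.06], [-0.07, -0.09]]
t 18.475 F,M [ 0.126 -0.016 -3.098 -0.066 -0.097 -0.013] sd [0.74  0.507 0.72  0.031 0.029 0.023] w 0.0597 p [0.5141 0.034  0.1185]
[[-0.0522, 0.1802, -0.9823], [0.0523, -0.9817, -0.1828], [-0.9973, -0.061, 0.0418]]
```

Call:
{"op": "play_rows", "data": {"deltas": [[0,0,0,-6,-6,0,50],[-25,-25,0,0,0,0,50],[25,25,0,0,0,0,50],[0,0,0,0,0,0,50],[0,0,0,0,0,0,50],[0,0,0,0,0,0,50]]}}

```text
clock: 19.23
position: [0.5137, 0.0334, 0.1184]
tool_rot: [2.169, 1.497, -0.791]
force: [-0.3, -0.5, -3.7]
grip_width: 0.0595
```

```bash
python3 rd.py 12
```

```text
[[0.04, 0.06], [0.06, 0.05], [0.08, 0.06], [0.01, 0.06], [0.1, 0.06], [0.07, 0.03], [0.07, 0.12], [0.08, 0.1]]
t 19.825 F,M [ 0.321 -0.322 -3.354  0.072  0.064  0.009] sd [0.559 0.408 0.45  0.026 0.024 0.024] w 0.0594 p [0.514  0.034  0.1185]
[[0.0524, 0.1801, -0.9822], [-0.0523, -0.9818, -0.1828], [-0.9973, 0.0609, -0.042]]
```

Call:
{"op": "play_rows", "data": {"deltas": [[2,0,-40,3,3,0,50],[0,0,-40,0,0,0,50],[0,0,-14,0,0,0,50],[0,0,-4,0,0,0,50],[0,0,-2.5,0,0,0,50],[0,0,0,0,0,0,50]]}}

```text
clock: 20.58
position: [0.5166, 0.0341, 0.0188]
tool_rot: [3.019, 1.569, 0.06]
force: [0.7, 0.5, -3.4]
grip_width: 0.0596
```

```bash
python3 -c "
from h import *
o=telemetry.observe();print(o['position'],o['force'],o['moment'],toolR().as_matrix().round(4).tolist(),turn(-.03))"
```

```text
[0.51655374 0.03410382 0.01883105] [ 0.65234113  0.47412451 -3.4002866 ] [-0.00248883 -0.03877097  0.03240183] [[0.0015, 0.1818, -0.9833], [0.0001, -0.9833, -0.1818], [-1.0, 0.0002, -0.0015]] [array([-1.23550041e-01,  5.71680035e-03,  1.67803694e+02]), array([ 3.88919601e-03,  8.40523187e-02, -1.21962611e+01])]
```

Call:
{"op": "play_rows", "data": {"deltas": [[0,0,-1.5,0,0,0,50],[0,0,0,0,0,0,85],[0,0,0,0,0,0,85],[0,0,0,0,0,0,85],[0,0,30,0,0,0,85],[0,0,50,0,0,0,85],[5,-40,20,0,0,-6,85],[10,-55,0,0,0,-7,85]]}}

```text
clock: 21.58
position: [0.5322, -0.0612, 0.1184]
tool_rot: [-2.989, 1.567, 0.108]
force: [1.3, -0.6, -0.3]
grip_width: 0.0851
```

Call:
{"op": "play_rows", "data": {"deltas": [[10,-55,0,0,0,0,85],[3,-3,-20,0,0,0,85],[0,0,-40,0,0,0,85],[0,0,-40,0,0,0,85],[0,0,0,0,0,0,50],[0,0,0,0,0,0,50],[0,0,0,0,0,0,50],[0,0,0,0,0,0,50]]}}

```text
clock: 22.58
position: [0.5445, -0.1192, 0.0174]
tool_rot: [3.026, 1.569, -0.16]
force: [0.3, -0.3, -3.9]
grip_width: 0.0597
```

Call:
{"op": "play_rows", "data": {"deltas": [[0,0,0,0,0,0,50],[0,0,15,0,0,0,50],[0,0,40,0,0,0,50],[0,0,40,0,0,0,50],[0,0,10,0,0,0,50],[0,0,0,0,0,0,50]]}}

```text
clock: 23.32
position: [0.5441, -0.1192, 0.1219]
tool_rot: [2.883, 1.57, -0.303]
force: [-0.2, -0.8, -3.8]
grip_width: 0.0595
```

```bash
python3 -c "
from h import *
o=telemetry.observe();print(o['position'],o['force'],o['moment'],o['qpos'].round(2),toolR().as_matrix().round(4).tolist())
a=save('scene','s3.png');b=save('top','t3.png')
o=np.zeros((600,800,3),np.uint8)
o[:570,:480]=cv2.resize(a[180:370,220:380],(480,570),interpolation=cv2.INTER_CUBIC);o[:300,480:]=cv2.resize(b[200:275,250:330],(320,300))
cv2.imwrite('pics/c5.png',o[:,:,::-1])"
```

```text
[ 0.5441002  -0.119225    0.12194102] [-0.18635709 -0.79723976 -3.82045539] [-0.04798701 -0.0195015  -0.01629739] [ 0.32  0.57 -0.3   1.87  0.24  0.74 -1.72] [[0.001, -0.0444, -0.999], [-0.0003, -0.999, 0.0444], [-1.0, 0.0003, -0.001]]
```

View pics/c5.png

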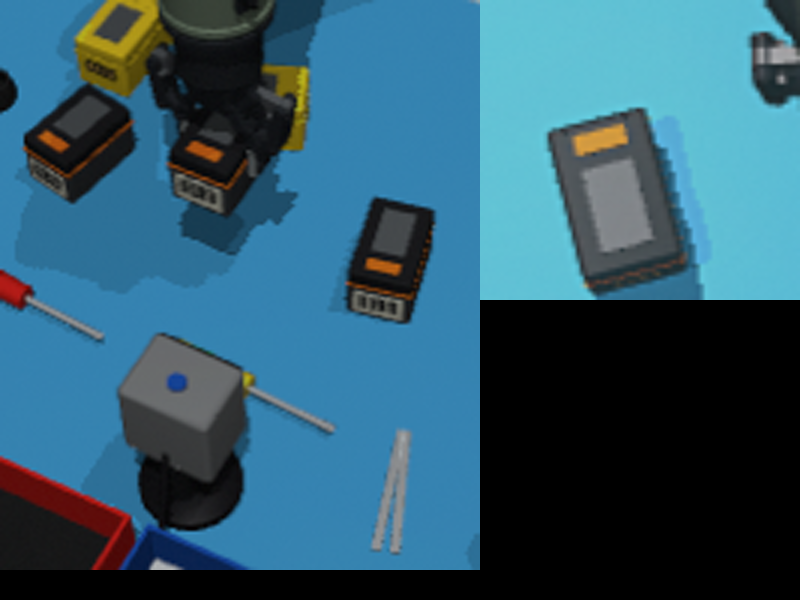

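Call:
{"op": "play_rows", "data": {"deltas": [[0,0,0,3,3,0,50],[25,25,0,0,0,0,50],[-25,-25,0,0,0,0,50],[0,0,0,0,0,0,50],[0,0,0,0,0,0,50],[0,0,0,0,0,0,50]]}}

```text
clock: 24.18
position: [0.5442, -0.1185, 0.121]
tool_rot: [-0.742, 1.496, 2.356]
force: [0.7, -0.1, -3.3]
grip_width: 0.0592
```

```bash
python3 rd.py 12
```

```text
[[-0.13, -0.13], [-0.09, -0.12], [-0.13, -0.11], [-0.09, -0.05], [-0.12, -0.09], [-0.16, -0.07], [-0.02, -0.07], [-0.11, -0.05]]
t 24.775 F,M [-0.201  0.115 -3.569 -0.104 -0.075 -0.018] sd [0.369 0.46  0.551 0.034 0.026 0.019] w 0.0598 p [ 0.5441 -0.1191  0.1215]
[[-0.0522, -0.0455, -0.9976], [0.0523, -0.9977, 0.0428], [-0.9973, -0.0499, 0.0544]]
```

Call:
{"op": "play_rows", "data": {"deltas": [[0,0,0,-6,-6,0,50],[-25,-25,0,0,0,0,50],[25,25,0,0,0,0,50],[0,0,0,0,0,0,50],[0,0,0,0,0,0,50],[0,0,0,0,0,0,50]]}}

```text
clock: 25.52
position: [0.5437, -0.1195, 0.1214]
tool_rot: [2.396, 1.497, -0.791]
force: [-0.7, -0.2, -3.2]
grip_width: 0.0601
```

```bash
python3 rd.py 12
```

```text
[[0.08, 0.12], [0.11, 0.12], [0.07, 0.06], [0.1, 0.04], [0.08, 0.11], [0.11, 0.08], [0.06, 0.09], [0.12, 0.09]]
t 26.125 F,M [-0.071 -0.043 -3.263  0.091  0.078 -0.012] sd [0.62  0.526 0.391 0.022 0.025 0.039] w 0.0596 p [ 0.544  -0.119   0.1214]
[[0.0524, -0.0454, -0.9976], [-0.0523, -0.9977, 0.0427], [-0.9973, 0.0499, -0.0546]]
```

Call:
{"op": "play_rows", "data": {"deltas": [[0,0,0,3,3,0,50],[0,30,0,0,0,0,50],[0,-30,0,0,0,0,50],[0,30,0,0,0,0,50],[0,-30,0,0,0,0,50]]}}

```text
clock: 26.75
position: [0.5447, -0.1151, 0.1217]
tool_rot: [-1.905, 1.569, 1.198]
force: [-0.5, -1.3, -3.6]
grip_width: 0.0597
```

```bash
sed 's/\[3,4\]/[0,1,2,3,4]/' rd.py > rf.py; python3 rf.py 3
```

```text
[[-1.33, -8.07, -2.93, -0.67, 0.17], [-1.05, -0.47, -3.07, -0.03, 0.07], [0.57, 0.66, -3.25, 0.05, -0.02]]
t 26.9 F,M [-0.606 -2.628 -3.082 -0.217  0.075 -0.017] sd [0.838 3.879 0.13  0.324 0.078 0.026] w 0.0595 p [ 0.5439 -0.1205  0.1214]
[[-0.0, -0.0461, -0.9989], [-0.0006, -0.9989, 0.0461], [-1.0, 0.0006, -0.0]]
```

Call:
{"op": "play_rows", "data": {"deltas": [[0,-30,0,0,0,0,50],[0,30,0,0,0,0,50],[0,-30,0,0,0,0,50],[0,30,0,0,0,0,50]]}}

```text
clock: 27.4
position: [0.5437, -0.1225, 0.1213]
tool_rot: [1.629, 1.569, -1.562]
force: [0.4, 1.1, -3.4]
grip_width: 0.0595
```

```bash
python3 rf.py 3
```

```text
[[1.92, 9.46, -3.42, 0.62, -0.05], [0.53, -0.2, -3.6, 0.0, -0.03], [-0.42, -0.32, -3.8, 0.02, 0.09]]
t 27.55 F,M [ 0.678  2.981 -3.607  0.215  0.     0.012] sd [0.961 4.582 0.157 0.287 0.062 0.018] w 0.0597 p [ 0.5442 -0.1172  0.1215]
[[0.0003, -0.0419, -0.9991], [0.0008, -0.9991, 0.0419], [-1.0, -0.0009, -0.0002]]
```

Call:
{"op": "play_rows", "data": {"deltas": [[0,-2,-40,0,0,0,50],[0,0,-40,0,0,0,50],[0,0,-17,0,0,0,50],[0,0,-4,0,0,0,50],[0,0,-2.5,0,0,0,50],[0,0,-0.5,0,0,0,50],[0,0,0,0,0,0,50]]}}

```text
clock: 28.42
position: [0.5444, -0.1212, 0.0182]
tool_rot: [3.023, 1.57, -0.163]
force: [0.1, 1.1, -3.0]
grip_width: 0.0596
```

Call:
{"op": "play_rows", "data": {"deltas": [[0,0,0,0,0,0,85],[0,0,0,0,0,0,85],[0,0,0,0,0,0,85],[0,0,30,0,0,0,85],[0,0,50,0,0,0,85],[-6,-40,20,0,0,-5,85],[-10,-58,0,0,0,-5,85],[-10,-58,0,0,0,0,85]]}}

```text
clock: 29.42
position: [0.5179, -0.2786, 0.1181]
tool_rot: [2.836, 1.57, -0.525]
force: [1.0, -0.0, -0.3]
grip_width: 0.0847
```

Call:
{"op": "play_rows", "data": {"deltas": [[-1,-22,-10,0,0,0,85],[0,0,-30,0,0,0,85],[0,0,-40,0,0,0,85],[0,0,-20,0,0,0,85],[0,0,0,0,0,0,85]]}}

```text
clock: 30.05
position: [0.5167, -0.2983, 0.0165]
tool_rot: [-0.365, 1.569, 2.559]
force: [0.1, 0.3, 0.5]
grip_width: 0.0848
```

Call:
{"op": "play_rows", "data": {"deltas": [[0,0,0,0,0,0,50],[0,0,0,0,0,0,50],[0,0,0,0,0,0,50],[0,0,0,0,0,0,50],[0,0,0,0,0,0,50],[0,0,15,0,0,0,50],[0,0,40,0,0,0,50],[0,0,40,0,0,0,50]]}}

```text
clock: 31.05
position: [0.5168, -0.2991, 0.1147]
tool_rot: [2.618, 1.57, -0.743]
force: [-0.4, 0.2, -3.4]
grip_width: 0.0597
```

Call:
{"op": "play_rows", "data": {"deltas": [[0,0,10,3,3,0,50],[25,25,0,0,0,0,50],[-25,-25,0,0,0,0,50],[0,0,0,0,0,0,50],[0,0,0,0,0,0,50],[0,0,0,0,0,0,50]]}}

```text
clock: 31.8
position: [0.5174, -0.2987, 0.123]
tool_rot: [-0.573, 1.497, 2.35]
force: [-0.0, -0.5, -3.5]
grip_width: 0.0593
```

```bash
python3 rd.py 12
```

```text
[[-0.12, -0.11], [-0.07, -0.11], [-0.05, -0.08], [-0.09, -0.06], [-0.08, -0.12], [-0.1, -0.06], [-0.12, -0.1], [-0.04, -0.09]]
t 32.4 F,M [-0.181 -0.12  -3.414 -0.08  -0.084 -0.012] sd [0.333 0.453 0.532 0.027 0.019 0.025] w 0.0594 p [ 0.5171 -0.299   0.1224]
[[-0.0522, -0.2179, -0.9746], [0.0524, -0.9752, 0.2153], [-0.9973, -0.0398, 0.0623]]
```

Call:
{"op": "play_rows", "data": {"deltas": [[0,0,0,-6,-6,0,50],[-25,-25,0,0,0,0,50],[25,25,0,0,0,0,50],[0,0,0,0,0,0,50],[0,0,0,0,0,0,50],[0,0,0,0,0,0,50]]}}

```text
clock: 33.15
position: [0.5167, -0.2994, 0.1224]
tool_rot: [2.572, 1.497, -0.789]
force: [0.0, -0.2, -4.1]
grip_width: 0.0594
```

```bash
python3 rd.py 12
```

```text
[[0.09, 0.1], [0.16, 0.13], [0.1, 0.14], [0.14, 0.05], [0.07, 0.1], [0.08, 0.14], [0.11, 0.12], [0.07, 0.1]]
t 33.75 F,M [ 0.076 -0.013 -3.615  0.111  0.105  0.006] sd [0.348 0.462 0.343 0.031 0.026 0.03 ] w 0.0595 p [ 0.517  -0.2991  0.1225]
[[0.0524, -0.218, -0.9745], [-0.0523, -0.9751, 0.2153], [-0.9973, 0.0397, -0.0625]]
```

Call:
{"op": "play_rows", "data": {"deltas": [[0,0,0,3,3,0,50],[0,30,0,0,0,0,50],[0,-30,0,0,0,0,50],[0,30,0,0,0,0,50],[0,-30,0,0,0,0,50]]}}

```text
clock: 34.38
position: [0.5182, -0.2953, 0.1227]
tool_rot: [-1.633, 1.569, 1.295]
force: [0.8, -1.3, -4.0]
grip_width: 0.0596
```

```bash
python3 rf.py 3
```

```text
[[-3.37, -6.42, -4.05, -0.48, 0.31], [-0.42, -0.75, -3.92, -0.04, 0.04], [0.02, 0.57, -3.8, -0.03, 0.01]]
t 34.525 F,M [-1.255 -2.203 -3.921 -0.181  0.122 -0.004] sd [1.504 3.034 0.103 0.208 0.136 0.021] w 0.0592 p [ 0.5167 -0.3005  0.1224]
[[0.0, -0.2188, -0.9758], [-0.0007, -0.9758, 0.2188], [-1.0, 0.0007, -0.0002]]
```

Call:
{"op": "play_rows", "data": {"deltas": [[0,-30,0,0,0,0,50],[0,30,0,0,0,0,50],[0,-30,0,0,0,0,50],[0,30,0,0,0,0,50]]}}

```text
clock: 35.02
position: [0.5163, -0.3023, 0.1223]
tool_rot: [1.873, 1.569, -1.492]
force: [0.5, 1.1, -3.9]
grip_width: 0.0594
```

```bash
python3 rf.py 3
```

```text
[[3.72, 6.79, -3.97, 0.49, -0.24], [0.7, 0.18, -2.45, 0.06, -0.01], [-0.14, -0.43, -3.33, -0.01, 0.05]]
t 35.175 F,M [ 1.426  2.181 -3.25   0.181 -0.069  0.03 ] sd [1.657 3.271 0.624 0.217 0.126 0.052] w 0.0596 p [ 0.5175 -0.2972  0.1225]
[[0.0002, -0.2148, -0.9767], [0.0009, -0.9767, 0.2148], [-1.0, -0.0009, -0.0]]
```

Call:
{"op": "play_rows", "data": {"deltas": [[0,0,0,5,5,0,50],[0,0,0,5,5,0,50],[0,0,0,0,0,0,50],[0,0,0,0,0,0,50],[0,0,0,0,0,0,50]]}}

```text
clock: 35.8
position: [0.5169, -0.2987, 0.1228]
tool_rot: [-0.567, 1.325, 2.357]
force: [0.3, 0.6, -3.8]
grip_width: 0.0597
```

```bash
python3 rd.py 7
```

```text
[[-0.33, -0.32], [-0.31, -0.29], [-0.32, -0.32], [-0.33, -0.31], [-0.35, -0.33], [-0.25, -0.3], [-0.3, -0.35]]
t 36.15 F,M [-0.063  0.169 -3.764 -0.313 -0.317 -0.021] sd [0.356 0.259 0.488 0.031 0.02  0.016] w 0.0592 p [ 0.5171 -0.299   0.1226]
[[-0.1724, -0.2283, -0.9582], [0.1725, -0.9647, 0.1988], [-0.9698, -0.131, 0.2057]]
```

Call:
{"op": "play_rows", "data": {"deltas": [[0,0,0,-5,-5,0,50],[0,0,0,-5,-5,0,50],[0,0,0,-5,-5,0,50],[0,0,0,-5,-5,0,50],[0,0,0,0,0,0,50],[0,0,0,0,0,0,50],[0,0,0,0,0,0,50]]}}

```text
clock: 37.02
position: [0.5174, -0.2997, 0.1225]
tool_rot: [2.576, 1.325, -0.785]
force: [0.4, -0.4, -4.3]
grip_width: 0.0594
```

```bash
python3 rd.py 7
```

```text
[[0.33, 0.3], [0.3, 0.29], [0.35, 0.33], [0.33, 0.29], [0.32, 0.33], [0.33, 0.33], [0.33, 0.3]]
t 37.375 F,M [ 0.041 -0.483 -3.584  0.327  0.309 -0.005] sd [0.461 0.567 0.615 0.014 0.018 0.031] w 0.0596 p [ 0.517  -0.2992  0.1224]
[[0.1726, -0.2287, -0.9581], [-0.1727, -0.9646, 0.1991], [-0.9697, 0.1311, -0.206]]
```

Call:
{"op": "play_rows", "data": {"deltas": [[0,0,0,5,5,0,50],[0,0,-30,5,5,0,50],[0,0,-40,0,0,0,50],[0,0,-27,0,0,0,50],[0,0,-5,0,0,0,50],[0,0,-2,0,0,0,50],[0,0,0,0,0,0,50]]}}

```text
clock: 38.25
position: [0.5176, -0.2993, 0.0194]
tool_rot: [2.926, 1.569, -0.435]
force: [-0.5, -0.3, -3.7]
grip_width: 0.0592
```

```bash
python3 -c "
from h import *
o=telemetry.observe();print(o['position'],o['force'],toolR().as_matrix().round(4).tolist(),turn(.19))"
```

```text
[ 0.51761992 -0.29928696  0.01938793] [-0.47271975 -0.33717365 -3.7327084 ] [[0.0014, -0.2169, -0.9762], [-0.0006, -0.9762, 0.2169], [-1.0, 0.0003, -0.0015]] [array([ 1.17542674e-01, -2.75610784e-02, -1.56586231e+02]), array([1.98880390e-02, 8.48186434e-02, 2.34137247e+01])]
```

Call:
{"op": "play_rows", "data": {"deltas": [[0,0,-2.5,0,0,0,50],[0,0,0,0,0,0,50],[0,0,0,0,0,0,85],[0,0,0,0,0,0,85],[0,0,0,0,0,0,85],[0,0,35,0,0,0,85],[0,0,50,0,0,0,85],[0,35,25,0,0,4,85]]}}

```text
clock: 39.25
position: [0.5174, -0.2661, 0.1282]
tool_rot: [2.582, 1.568, -0.711]
force: [0.9, 1.3, -0.4]
grip_width: 0.0847
```

Call:
{"op": "play_rows", "data": {"deltas": [[0,55,0,0,0,4,85],[0,55,0,0,0,4,85],[0,55,0,0,0,4,85],[0,55,0,0,0,4,85],[0,55,0,0,0,3,85],[-1,23,0,0,0,0,85],[0,0,-25,0,0,0,85],[0,0,-30,0,0,0,85]]}}

```text
clock: 40.25
position: [0.5165, 0.0343, 0.0707]
tool_rot: [3.064, 1.569, 0.105]
force: [1.3, -0.3, -1.1]
grip_width: 0.0851
```

```bash
python3 -c "
from h import *
o=telemetry.observe();print(o['position'],turn(.182))"
```

```text
[0.51651222 0.03428335 0.07071208] [array([-1.35113376e-01, -1.41864453e-02,  1.79929654e+02]), array([-0.0090349 ,  0.08604945, -0.07029466])]
```

Call:
{"op": "play_rows", "data": {"deltas": [[0,0,-40,0,0,0,85],[0,0,-13.5,0,0,0,85],[0,0,0,0,0,0,50],[0,0,0,0,0,0,50],[0,0,0,0,0,0,50],[0,0,0,0,0,0,50],[0,0,15,0,0,0,50],[0,0,45,0,0,0,50]]}}

```text
clock: 41.25
position: [0.5149, 0.034, 0.0777]
tool_rot: [-0.134, 1.568, -3.093]
force: [-0.3, -0.1, -2.8]
grip_width: 0.0597
```

Call:
{"op": "play_rows", "data": {"deltas": [[0,0,45,5,5,0,50],[0,0,0,5,5,0,50],[0,0,0,0,0,0,50],[0,0,0,0,0,0,50],[0,0,0,0,0,0,50],[0,0,0,0,0,0,50]]}}

```text
clock: 42.0
position: [0.5158, 0.0346, 0.1226]
tool_rot: [-0.968, 1.325, 2.358]
force: [0.1, -0.5, -2.9]
grip_width: 0.0594
```

```bash
cat > o.py <<'E'
from h import *
o=telemetry.observe();print(o['clock'],np.r_[o['force'],o['moment'][:2]].round(3).tolist(),toolR().as_matrix()[:2,0].round(4).tolist())
E
python3 rd.py 5
```

```text
[[-0.28, -0.19], [-0.3, -0.26], [-0.23, -0.28], [-0.28, -0.29], [-0.28, -0.26]]
t 42.25 F,M [ 0.117 -0.256 -2.946 -0.273 -0.254 -0.007] sd [0.422 0.241 0.456 0.02  0.035 0.036] w 0.0595 p [0.516  0.0341 0.1225]
[[-0.1727, 0.1644, -0.9712], [0.1726, -0.9657, -0.1942], [-0.9697, -0.2012, 0.1384]]
```

Call:
{"op": "play_rows", "data": {"deltas": [[0,0,0,-5,-5,0,50],[0,0,0,-5,-5,0,50],[0,0,0,0,0,0,50]]}}

```text
clock: 42.62
position: [0.5153, 0.0357, 0.1231]
tool_rot: [2.383, 1.569, -0.572]
force: [-1.0, 0.7, -3.0]
grip_width: 0.0595
```

```bash
python3 o.py
```

```text
42.625 [-1.003, 0.731, -3.044, 0.101, 0.072] [0.0013, -0.0008]
```

Call:
{"op": "play_rows", "data": {"deltas": [[0,0,0,0,0,0,50]]}}

```text
clock: 42.75
position: [0.5162, 0.0339, 0.1226]
tool_rot: [-0.988, 1.57, 2.336]
force: [0.5, -0.8, -3.0]
grip_width: 0.0595
```

```bash
python3 o.py
```

```text
42.75 [0.525, -0.841, -3.038, -0.037, 0.011] [-0.0006, 0.0006]
```

Call:
{"op": "play_rows", "data": {"deltas": [[0,0,0,0,0,0,50]]}}

```text
clock: 42.88
position: [0.5163, 0.0333, 0.1222]
tool_rot: [-0.81, 1.57, 2.513]
force: [-0.4, 0.7, -2.9]
grip_width: 0.0595
```

```bash
python3 o.py
```

```text
42.875 [-0.412, 0.696, -2.908, 0.016, 0.057] [-0.0009, 0.0006]
```

Call:
{"op": "play_rows", "data": {"deltas": [[0,0,0,0,0,0,50]]}}

```text
clock: 43.0
position: [0.5162, 0.0333, 0.1222]
tool_rot: [-0.782, 1.57, 2.541]
force: [0.6, 0.2, -2.5]
grip_width: 0.0596
```

```bash
python3 o.py
```

```text
43.0 [0.61, 0.218, -2.506, -0.004, -0.011] [-0.0007, 0.0005]
```

Call:
{"op": "play_rows", "data": {"deltas": [[0,0,0,-5,-5,0,50],[0,0,0,-5,-5,0,50],[0,0,0,0,0,0,50],[0,0,0,0,0,0,50],[0,0,0,0,0,0,50],[0,0,0,0,0,0,50]]}}

```text
clock: 43.75
position: [0.5163, 0.0329, 0.1224]
tool_rot: [2.174, 1.324, -0.787]
force: [-0.6, 0.3, -4.3]
grip_width: 0.0592
```

```bash
python3 rd.py 4
```

```text
[[0.29, 0.26], [0.26, 0.23], [0.32, 0.26], [0.3, 0.22]]
t 43.95 F,M [-2.800e-02  6.300e-02 -2.857e+00  2.950e-01  2.430e-01  1.000e-03] sd [0.703 0.457 0.755 0.021 0.018 0.013] w 0.0601 p [0.5161 0.0336 0.1224]
[[0.1726, 0.1634, -0.9713], [-0.1727, -0.9658, -0.1932], [-0.9697, 0.2011, -0.1385]]
```

Call:
{"op": "play_rows", "data": {"deltas": [[0,0,0,5,5,0,50],[0,0,0,5,5,0,50],[0,0,0,0,0,0,50]]}}

```text
clock: 44.32
position: [0.517, 0.0316, 0.1223]
tool_rot: [-1.46, 1.569, 1.86]
force: [-0.8, -1.0, -3.2]
grip_width: 0.0594
```

```bash
python3 o.py
```

```text
44.325 [-0.838, -1.025, -3.215, -0.078, -0.032] [-0.0004, 0.0014]
```

Call:
{"op": "play_rows", "data": {"deltas": [[0,0,0,0,0,0,50]]}}

```text
clock: 44.45
position: [0.5158, 0.0338, 0.1223]
tool_rot: [1.787, 1.57, -1.172]
force: [0.2, 0.0, -3.4]
grip_width: 0.0595
```

```bash
python3 o.py
```

```text
44.45 [0.15, 0.026, -3.376, -0.001, -0.006] [0.0004, -0.0009]
```

Call:
{"op": "play_rows", "data": {"deltas": [[0,0,0,0,0,0,50]]}}

```text
clock: 44.58
position: [0.5157, 0.0347, 0.1225]
tool_rot: [1.93, 1.57, -1.027]
force: [-0.4, -0.0, -3.1]
grip_width: 0.0599
```

```bash
python3 o.py
```

```text
44.575 [-0.375, -0.048, -3.093, 0.05, -0.035] [0.0005, -0.0008]
```

Call:
{"op": "play_rows", "data": {"deltas": [[0,0,0,0,0,0,50]]}}

```text
clock: 44.7
position: [0.5159, 0.0347, 0.1226]
tool_rot: [2.21, 1.57, -0.747]
force: [-0.1, 0.1, -4.0]
grip_width: 0.0592
```

```bash
python3 o.py
```

```text
44.7 [-0.078, 0.065, -4.004, 0.026, -0.017] [0.0005, -0.0005]
```

Call:
{"op": "play_rows", "data": {"deltas": [[0,0,0,6,6,0,50],[0,0,0,6,6,0,50],[0,0,0,0,0,0,50],[0,0,0,-3,-3,0,50],[0,0,0,-3,-3,0,50],[0,0,0,-3,-3,0,50],[0,0,0,-3,-3,0,50],[0,0,0,0,0,0,50]]}}

```text
clock: 45.7
position: [0.5153, 0.0357, 0.1231]
tool_rot: [2.455, 1.569, -0.5]
force: [0.0, -0.1, -3.1]
grip_width: 0.0595
```

```bash
python3 o.py
```

```text
45.7 [0.04, -0.07, -3.121, 0.062, 0.048] [0.0014, -0.0008]
```

Call:
{"op": "play_rows", "data": {"deltas": [[0,0,0,0,0,0,50]]}}

```text
clock: 45.82
position: [0.5161, 0.0343, 0.1227]
tool_rot: [-1.518, 1.57, 1.808]
force: [0.2, -1.1, -3.2]
grip_width: 0.0596
```

```bash
python3 o.py
```

```text
45.825 [0.244, -1.104, -3.246, 0.045, 0.022] [-0.0001, 0.0005]
```

Call:
{"op": "play_rows", "data": {"deltas": [[0,0,0,0,0,0,50]]}}

```text
clock: 45.95
position: [0.5162, 0.0336, 0.1223]
tool_rot: [-1.053, 1.57, 2.27]
force: [0.3, -0.0, -3.2]
grip_width: 0.0593
```

```bash
python3 o.py
```

```text
45.95 [0.318, -0.049, -3.184, -0.003, 0.002] [-0.0004, 0.0005]
```

Call:
{"op": "play_rows", "data": {"deltas": [[0,0,0,0,0,0,50]]}}

```text
clock: 46.08
position: [0.5161, 0.0336, 0.1223]
tool_rot: [-0.988, 1.57, 2.335]
force: [0.1, -0.3, -3.4]
grip_width: 0.0596
```

```bash
python3 o.py
```

```text
46.075 [0.116, -0.278, -3.414, 0.018, 0.031] [-0.0004, 0.0004]
```

Call:
{"op": "play_rows", "data": {"deltas": [[0,0,0,0,0,0,50]]}}

```text
clock: 46.2
position: [0.5161, 0.0337, 0.1223]
tool_rot: [-1.066, 1.57, 2.258]
force: [-0.2, -1.0, -3.5]
grip_width: 0.0592
```

```bash
python3 o.py
```

```text
46.2 [-0.188, -1.038, -3.516, 0.023, -0.027] [-0.0002, 0.0003]
```

Call:
{"op": "play_rows", "data": {"deltas": [[0,0,0,0,0,0,50]]}}

```text
clock: 46.32
position: [0.516, 0.0338, 0.1224]
tool_rot: [-1.29, 1.571, 2.034]
force: [0.0, -0.4, -3.7]
grip_width: 0.0595
```

```bash
python3 o.py
```

```text
46.325 [0.003, -0.412, -3.715, -0.031, 0.055] [-0.0001, 0.0001]
```

Call:
{"op": "play_rows", "data": {"deltas": [[0,0,0,-6,-6,0,50],[0,0,0,-6,-6,0,50],[0,0,0,0,0,0,50],[0,0,0,3,3,0,50],[0,0,0,3,3,0,50],[0,0,0,3,3,0,50],[0,0,0,3,3,0,50],[0,0,0,0,0,0,50]]}}

```text
clock: 47.32
position: [0.5167, 0.0311, 0.1216]
tool_rot: [-0.848, 1.543, 2.472]
force: [-0.2, 0.7, -3.5]
grip_width: 0.0595
```

```bash
python3 o.py
```

```text
47.325 [-0.241, 0.682, -3.541, -0.033, -0.112] [-0.022, 0.0174]
```

Call:
{"op": "play_rows", "data": {"deltas": [[0,0,0,0,0,0,50]]}}

```text
clock: 47.45
position: [0.5158, 0.0327, 0.1217]
tool_rot: [-0.812, 1.545, 2.511]
force: [-0.4, 0.6, -3.3]
grip_width: 0.0596
```

```bash
python3 o.py
```

```text
47.45 [-0.387, 0.634, -3.339, -0.039, -0.074] [-0.0212, 0.0155]
```

Call:
{"op": "play_rows", "data": {"deltas": [[0,0,0,0,0,0,50]]}}

```text
clock: 47.58
position: [0.5157, 0.0335, 0.1218]
tool_rot: [-0.808, 1.545, 2.517]
force: [0.4, 0.1, -3.5]
grip_width: 0.0596
```

```bash
python3 o.py
```

```text
47.575 [0.365, 0.146, -3.537, -0.009, 0.001] [-0.0213, 0.0153]
```

Call:
{"op": "play_rows", "data": {"deltas": [[0,0,0,0,0,0,50]]}}

```text
clock: 47.7
position: [0.5158, 0.0335, 0.1218]
tool_rot: [-0.81, 1.544, 2.515]
force: [0.5, 0.1, -3.6]
grip_width: 0.0597
```

```bash
python3 o.py
```

```text
47.7 [0.538, 0.069, -3.577, -0.014, -0.053] [-0.0214, 0.0155]
```

Call:
{"op": "play_rows", "data": {"deltas": [[0,0,0,0,0,0,50]]}}

```text
clock: 47.82
position: [0.5159, 0.0333, 0.1218]
tool_rot: [-0.81, 1.544, 2.515]
force: [-0.3, 0.2, -3.0]
grip_width: 0.0596
```

```bash
python3 o.py
```

```text
47.825 [-0.295, 0.225, -3.031, -0.048, 0.021] [-0.0216, 0.0156]
```

Call:
{"op": "play_rows", "data": {"deltas": [[0,0,0,0,0,0,50]]}}

```text
clock: 47.95
position: [0.5159, 0.0331, 0.1217]
tool_rot: [-0.811, 1.544, 2.513]
force: [0.5, 0.6, -3.1]
grip_width: 0.0599
```

```bash
python3 o.py
```

```text
47.95 [0.518, 0.597, -3.058, -0.032, -0.072] [-0.0217, 0.0158]
```

Call:
{"op": "play_rows", "data": {"deltas": [[0,0,-45,-0.9,-1.24,0,50],[0,0,-45,0,0,0,50],[0,0,-12,0,0,0,50],[0,0,-2,0,0,0,50],[0,0,0,0,0,0,50],[0,0,-1,0,0,0,85],[0,0,0,0,0,0,85],[0,0,0,0,0,0,85]]}}

```text
clock: 48.95
position: [0.5161, 0.033, 0.017]
tool_rot: [-2.742, 1.57, 0.582]
force: [-0.7, -0.1, 0.5]
grip_width: 0.0851
```

Call:
{"op": "play_rows", "data": {"deltas": [[0,0,40,0,0,0,85],[0,0,50,0,0,-3,85],[9,-50,8,0,0,-5,85],[9,-55,0,0,0,-5,85],[9,-50,-20,0,0,0,85],[0,0,-35,0,0,0,85],[0,0,-41,0,0,0,85],[0,0,0,0,0,0,50]]}}

```text
clock: 49.95
position: [0.5413, -0.1216, 0.0168]
tool_rot: [-0.178, 1.566, 2.919]
force: [-0.4, -0.4, 0.2]
grip_width: 0.069
```

Call:
{"op": "play_rows", "data": {"deltas": [[0,0,0,0,0,0,50],[0,0,0,0,0,0,50],[0,0,0,0,0,0,50],[0,0,50,0,0,0,50],[0,0,50,5,5,0,50],[0,0,0,5,5,0,50],[0,0,0,0,0,0,50],[0,0,0,0,0,0,50]]}}

```text
clock: 50.95
position: [0.5425, -0.1217, 0.1184]
tool_rot: [-0.739, 1.325, 2.358]
force: [0.3, 0.4, -3.6]
grip_width: 0.0598
```

```bash
python3 o.py
```

```text
50.95 [0.293, 0.372, -3.565, -0.336, -0.264] [-0.1726, 0.172]
```

Call:
{"op": "play_rows", "data": {"deltas": [[0,0,0,0,0,0,50]]}}

```text
clock: 51.08
position: [0.5426, -0.1213, 0.1187]
tool_rot: [-0.739, 1.325, 2.359]
force: [0.5, -0.2, -3.1]
grip_width: 0.0593
```

```bash
python3 o.py
```

```text
51.075 [0.497, -0.181, -3.066, -0.327, -0.301] [-0.1728, 0.172]
```

Call:
{"op": "play_rows", "data": {"deltas": [[0,0,0,0,0,0,50]]}}

```text
clock: 51.2
position: [0.5428, -0.1215, 0.1188]
tool_rot: [-0.74, 1.324, 2.358]
force: [-0.7, 0.1, -3.2]
grip_width: 0.0597
```

```bash
python3 o.py
```

```text
51.2 [-0.656, 0.081, -3.153, -0.348, -0.302] [-0.1729, 0.1723]
```

Call:
{"op": "play_rows", "data": {"deltas": [[0,0,0,0,0,0,50]]}}

```text
clock: 51.32
position: [0.5429, -0.1218, 0.1188]
tool_rot: [-0.741, 1.324, 2.357]
force: [-0.8, -1.2, -3.1]
grip_width: 0.0595
```

```bash
python3 o.py
```

```text
51.325 [-0.805, -1.24, -3.066, -0.365, -0.301] [-0.1727, 0.1725]
```

Call:
{"op": "play_rows", "data": {"deltas": [[0,0,0,0,0,0,50]]}}

```text
clock: 51.45
position: [0.5429, -0.1219, 0.1187]
tool_rot: [-0.741, 1.324, 2.356]
force: [-0.3, 0.4, -4.2]
grip_width: 0.0597
```

```bash
python3 o.py
```

```text
51.45 [-0.303, 0.352, -4.163, -0.297, -0.234] [-0.1729, 0.1728]
```

Call:
{"op": "play_rows", "data": {"deltas": [[0,0,0,-5,-5,0,50],[0,0,0,-5,-5,0,50],[0,0,0,-5,-5,0,50],[0,0,0,-5,-5,0,50],[0,0,0,0,0,0,50],[0,0,0,0,0,0,50]]}}

```text
clock: 52.2
position: [0.5433, -0.122, 0.1189]
tool_rot: [2.401, 1.325, -0.785]
force: [0.8, -0.6, -3.7]
grip_width: 0.0595
```

```bash
python3 o.py
```

```text
52.2 [0.797, -0.599, -3.744, 0.303, 0.303] [0.1721, -0.1721]
```

Call:
{"op": "play_rows", "data": {"deltas": [[0,0,0,0,0,0,50]]}}

```text
clock: 52.32
position: [0.5431, -0.123, 0.1186]
tool_rot: [2.402, 1.325, -0.787]
force: [-0.6, 0.5, -2.7]
grip_width: 0.0593
```

```bash
python3 o.py
```

```text
52.325 [-0.592, 0.454, -2.728, 0.29, 0.321] [0.1719, -0.1723]
```

Call:
{"op": "play_rows", "data": {"deltas": [[0,0,0,0,0,0,50]]}}

```text
clock: 52.45
position: [0.543, -0.123, 0.1186]
tool_rot: [2.401, 1.325, -0.787]
force: [-0.2, 0.8, -2.8]
grip_width: 0.0599
```

```bash
python3 o.py
```

```text
52.45 [-0.228, 0.8, -2.825, 0.327, 0.35] [0.172, -0.1725]
```

Call:
{"op": "play_rows", "data": {"deltas": [[0,0,0,0,0,0,50]]}}

```text
clock: 52.58
position: [0.5429, -0.1226, 0.1186]
tool_rot: [2.401, 1.325, -0.787]
force: [0.2, 0.4, -2.9]
grip_width: 0.0595
```

```bash
python3 o.py
```

```text
52.575 [0.187, 0.44, -2.892, 0.281, 0.355] [0.1722, -0.1726]
```

Call:
{"op": "play_rows", "data": {"deltas": [[0,0,-20,5,5,0,50],[0,0,-35,5,5,0,50],[0,0,-30,0,0,0,50],[0,0,-12,0,0,0,50],[0,0,-4,0,0,0,50],[0,0,0,0,0,0,50]]}}

```text
clock: 53.32
position: [0.543, -0.122, 0.0189]
tool_rot: [1.965, 1.57, -1.221]
force: [-3.5, -2.2, 3.8]
grip_width: 0.0597
```

```bash
python3 o.py; python3 -c "
from h import *
o=telemetry.observe();print(o['position'],turn(.182))"
```

```text
53.325 [-3.463, -2.193, 3.803, -0.455, 0.998] [0.0003, -0.0009]
[ 0.54298077 -0.12203333  0.01892226] [array([ 3.66735102e-02, -7.34897564e-02, -1.67043271e+02]), array([ 0.05019889,  0.0250507 , 12.95670964])]
```

Call:
{"op": "play_rows", "data": {"deltas": [[0,0,0,0,0,0,85],[0,0,0,0,0,0,85],[0,0,0,0,0,0,85],[0,0,45,0,0,3,85],[0,0,45,0,0,5,85],[-9,50,8,0,0,5,85],[-9,55,0,0,0,0,85],[-9,51,-20,0,0,0,85]]}}

```text
clock: 54.32
position: [0.5165, 0.0356, 0.0968]
tool_rot: [-3.137, 1.568, 0.187]
force: [0.9, 0.0, -0.6]
grip_width: 0.0849
```

Call:
{"op": "play_rows", "data": {"deltas": [[0,0,-40,0,0,0,85],[0,0,-40,0,0,0,85],[0,0,0,0,0,0,50],[0,0,0,0,0,0,50],[0,0,0,0,0,0,50],[0,0,0,0,0,0,50],[0,0,20,0,0,0,50],[0,0,45,0,0,0,50]], "grip_force": 60}}

```text
clock: 55.32
position: [0.515, 0.0339, 0.0808]
tool_rot: [-0.178, 1.568, -3.137]
force: [1.0, 0.2, -3.0]
grip_width: 0.0597
```

```bash
python3 - <<'E'
from h import *
o=telemetry.observe();p=o['position'];print(o['clock'],p,o['grip_width'],turn(-.08))
a=save('scene','s4.png');b=save('top','t4.png')
o=np.zeros((600,800,3),np.uint8)
o[:570,:480]=cv2.resize(a[180:370,220:380],(480,570),interpolation=cv2.INTER_CUBIC);o[:300,480:]=cv2.resize(b[95:170,260:340],(320,300),interpolation=cv2.INTER_CUBIC)
cv2.imwrite('pics/c6.png',o[:,:,::-1])
E
```

```text
55.325 [0.51498484 0.03387706 0.08076258] 0.059725928235827265 [array([ 2.23432461e-01, -2.84717347e-02,  1.64967405e+02]), array([ -0.01966377,  -0.15431182, -15.03244634])]
```

View pics/c6.png

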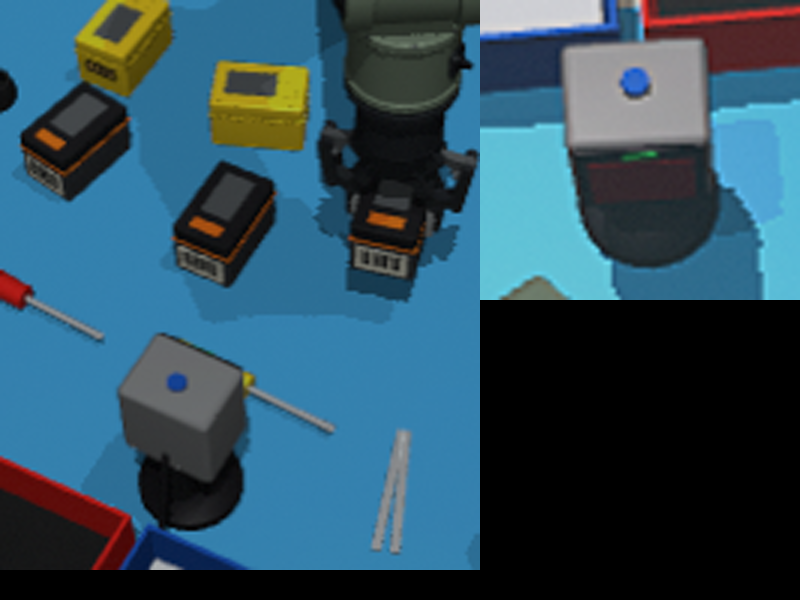

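```bash
python3 - <<'E'
from h import *
g=lambda L:np.array([[260+(u-480)/4-.4,95+v/4-.4] for u,v in L])
h=lambda L:np.array([[220+u/3-.33,180+v/3-.33] for u,v in L])
def yaw(p): # order BL,BR,FR,FL (far-left, far-right, near-right, near-left)
    f=lambda a,b:np.arctan2(*(a-b)[1::-1]); y=lambda a,b:np.arctan2(-(a-b)[0],(a-b)[1])
    return [round(v,3) for v in (f(p[0],p[3]),f(p[1],p[2]),y(p[0],p[1]),y(p[3],p[2]))]
P=pix2z('top',g([(562,44),(705,38),(711,149),(567,145)]),.165);print(P.round(4).tolist(),yaw(P))
W=pix2z('top',g([(590,159),(697,163),(692,201),(594,197)]),[.148,.148,.092,.092]);print(W.round(4).tolist(),yaw(W[[0,1,1,0]])[2],yaw(W[[3,2,1,0]])[2],W.mean(0))
# scene: far-left(+y)= right-lower ; camera beyond, looking back
S=pix2z('scene',h([(206,436),(121,393),(165,335),(245,377)]),.165);print(S.round(4).tolist(),yaw(S))
E
```

```text
[[0.8197, 0.0101, 0.165], [0.8161, -0.07, 0.165], [0.7499, -0.0677, 0.165], [0.7594, 0.0117, 0.165]] [np.float64(-0.027), np.float64(-0.035), np.float64(-0.044), np.float64(-0.119)]
[[0.7572, 0.0003, 0.148], [0.7494, -0.0595, 0.148], [0.7492, -0.0552, 0.092], [0.7568, 0.0019, 0.092]] -0.129 -0.132 [ 0.75311891 -0.02809995  0.12      ]
[[0.8255, 0.0126, 0.165], [0.8202, -0.0646, 0.165], [0.7574, -0.0602, 0.165], [0.765, 0.0148, 0.165]] [np.float64(-0.037), np.float64(-0.07), np.float64(-0.068), np.float64(-0.1)]
```

Call:
{"op": "play_rows", "data": {"deltas": [[20,-10,33,0,0,-4,50],[35,-14,0,0,0,-4,50],[35,-14,0,0,0,-4,50],[30,-10,0,0,0,-3.6,50],[20,-6,0,0,0,0,50],[10,0,0,0,0,0,50],[0,0,0,0,0,0,50],[0,0,0,0,0,0,50]]}}

```text
clock: 56.42
position: [0.6652, -0.0197, 0.1136]
tool_rot: [-0.235, 1.57, 2.817]
force: [-0.7, 0.4, -1.9]
grip_width: 0.0597
```

```bash
python3 - <<'E'
from h import *
o=telemetry.observe();p=o['position'];R=toolR().as_matrix();print(o['clock'],p,R.round(3).tolist(),o['grip_width'],turn(-.09))
a=save('scene','s5.png');b=save('top','t5.png')
o=np.zeros((600,800,3),np.uint8)
o[:480,:480]=cv2.resize(a[190:350,220:380],(480,480),interpolation=cv2.INTER_CUBIC);o[:480,480:]=cv2.resize(b[95:215,280:360],(320,480),interpolation=cv2.INTER_CUBIC)
cv2.imwrite('pics/c7.png',o[:,:,::-1])
E
```

```text
56.425 [ 0.66517969 -0.01966751  0.113636  ] [[-0.001, -0.089, -0.996], [0.0, -0.996, 0.089], [-1.0, -0.0, 0.001]] 0.059669364573771234 [array([ 6.20069590e-02, -2.08707684e-02,  1.79978008e+02]), array([-0.01328837, -0.03947968, -0.02197986])]
```

View pics/c7.png

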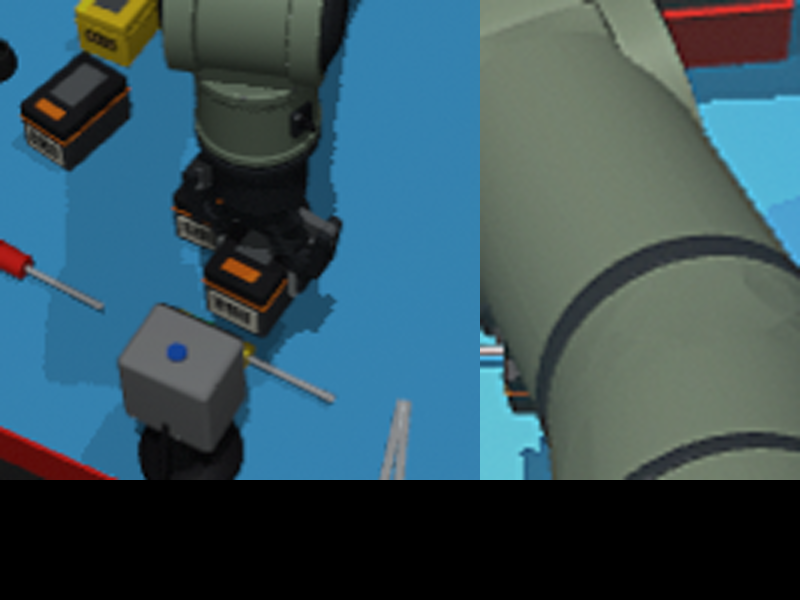

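```bash
python3 - <<'E'
from h import *
def box(cx,cy,w,z):
    c,s=np.cos(w),np.sin(w); return [[cx+c*a-s*b,cy+s*a+c*b,z] for a,b in((.046,-.03),(.046,.03))]
for z in(.160,.098): print(((proj('scene',box(.667,-.020,-.09,z))-[220,190]+.33)*3).round(0).tolist())
print(((proj('scene',[[.754,-.028,.12],[.754,-.028,.165]])-[220,190])*3).round(0))
im=cv2.imread('pics/s5.png')[265:305,283:322]; cv2.imwrite('pics/c8.png',cv2.resize(im,None,fx=14,fy=14,interpolation=cv2.INTER_CUBIC))
for z in(.160,.098): print(((proj('scene',box(.667,-.020,-.09,z))-[283,265]+.5)*14).round(0).tolist())
E
```

```text
[[200.0, 268.0], [263.0, 299.0]]
[[204.0, 311.0], [265.0, 342.0]]
[[205. 347.]
 [202. 316.]]
[[55.0, 203.0], [349.0, 350.0]]
[[72.0, 406.0], [357.0, 551.0]]
```

View pics/c8.png

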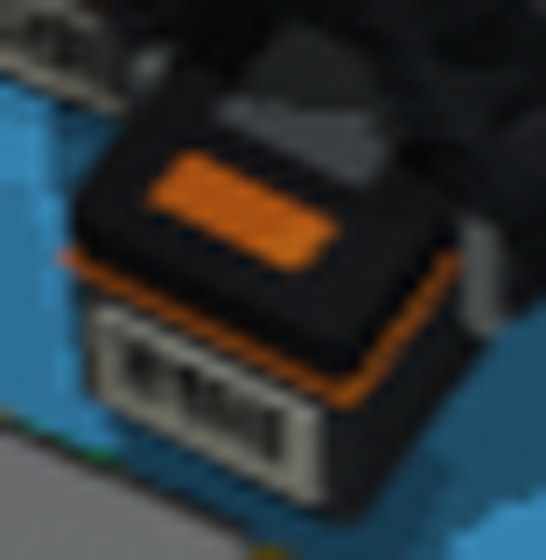

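```bash
python3 -c "
from h import *
o=telemetry.observe();print(o['clock'],o['position'],o['force'],o['qd'].round(3),o['grip_width']);print(workorder.job_done())"
```

```text
56.525 [ 0.66539616 -0.01979824  0.11384368] [-0.30276584  0.63439101 -2.71067367] [-0.002  0.     0.002 -0.006  0.002  0.002  0.   ] 0.05934446973428888
the job is handed in; nothing more can be done
None
```

I shut the lens box, shook all three packs, and handed the job in with the left pack held up to the scanner. My choice of the left pack as the faulty one is likely but not certain. The clock read about 56.5 s at hand-in, against the 72 s limit.

**Lid:** It was closed first. It ended at shut height with about 24 N on the fingertip, and a later picture showed it shut.

**Which pack rattles:** I never felt a clear knock, so I decided on wrist moments while tilting each pack, after shaking it.
- **For the left pack:** At ±10° tilt the right and middle packs gave moment differences of 0.633 and 0.623 N m. The left gave only 0.533, a shortfall that about fits 0.15 kg of loose cells rolling downhill.
- **Against it:** The readings at small tilts were ambiguous. Checking for a shift that stayed after returning to level did not confirm it, and the shake forces did not separate the packs.

**Sound packs:** The middle and right packs are back on the mat near where they started. The last pictures that show them fully have both upright. As the middle pack was set down the last time, it touched the mat slightly early.

**At the scanner:** The left pack is level and still, with its label about 40 mm from the window. The label sits at window height, and its position in the picture agreed with my model to a millimetre or two. I estimated the window's yaw at −0.09 rad, but single edge measurements ranged from −0.03 to −0.13, so the facing could be off by a few degrees. I saw no contact with the other items on the bench, but I did not check each one at the end.

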